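Unclamp the draw plate and hang it up

ROBOT

A 6-joint arm with a two-finger parallel gripper is mounted at the origin on the work surface. World frame = base frame: x ahead of the robot, y to its left, z up, the work surface at z = 0. Lengths are in mm, angles in degrees, forces in N, time in s.
With the tool pointing down it reaches from about 300 to 850 mm from the base axis. Payload 4.2 kg.
Tool frame: the origin (TCP) lies at the very end of the fingers, on their centre line; the grasp point (between the pads) lies 19 mm behind it; z points along the fingers, y is the line along which they close (so a half turn about z gives the same grasp; the last joint's range is limited). The gripper opens to 91 mm and grips with 3 to 60 N. Pads are 32 mm wide; open, the fingers measure 118 mm over their backs; the gripper's body (76 mm by 178 mm) begins 60 mm behind the grasp point.
Start: joints at [-70.073, 18.312, 89.639, -0, 72.044, -1.146], TCP at [206.753, -536.56, 213.976] pointing down, gripper open.
Joint ranges: [-177.97, 177.97], [-48.28, 115.42], [12.27, 149.76], [-77.06, 257.06], [2.81, 150.46], [-146.56, 146.56]. Speed limits (degrees/s): [147.25, 147.25, 180, 180, 180, 180].

INTERFACE

Orientations are given as [roll, pitch, yaw] about the fixed x, y, z axes, in that order (R = Rz(yaw) Ry(pitch) Rx(roll)).
In Python, from workcell import env, grab_frame gives the robot as it stands. The module is installed in compiled form; this text tells all that it offers.
- The arm moves only by the tool move_arm, never from a script. Its argument "plan" is a list of rows, each an object of numbers: "tx", "ty", "tz": the shift along the tool's x, y, z in cm; "wx", "wy", "wz": the turn, a rotation vector about the tool's x, y, z in rad. In form: [{"tx": .., "ty": .., "tz": .., "wx": .., "wy": .., "wz": ..}, ...]. A call has 1 to 12 rows; each row shifts and turns the commanded pose from where the row before left it, along the tool's axes as they then stand; what a row does not reach is not made up. A row lasts 1/12 s, in which the tool goes at most 41.7 mm and 7.16 degrees, less where a joint would pass 70% of its speed; a pose out of reach is approached as far as the arm can. A call is refused whole if a number of a shift passes 4.17 or a number of a turn 0.125, either way. A call with a gripper value outside its range is refused whole. "gripper" is the finger opening in cm, from 0 to 9.12, set as the call begins (left out, the last holds). The fingers move at their own pace and stop on an object; "force" is the grip in N (left out, the last holds). Time passes only in rows, so rows that do not move let the fingers close. It gives the time, the measured TCP pose, the force, the opening and the grip force at its end, in the units of the state.
- env.state(): the state, without advancing time (a new reading comes with each control period).
- grab_frame(name): name is "scene" or "top" or "wrist"; returns a dict with "color" (384x512x3 uint8, red, green, blue), "vfov" (degrees; the focal length in pixels is half the picture's height over the tangent of half this angle, whatever the lens; pixels are square), "cx", "cy" (the principal point, pixels), "view" (4x4, takes a point from world to camera coordinates). Camera axes: x right, y up, looking along -z (the intrinsics and any distortion apply to the point x, -y, -z); pixel columns grow to the right and rows downward; lengths in mm; the calibration is good to about 2 mm. The wrist camera is an equidistant fisheye: a pixel r from the principal point sees the ray r / f radians off the axis. A picture is of the moment at which its call begins. There is no depth.
- env.job_done(): hands the job in; it is judged then, once.
The state is a dict: "time_s": time; "qpos": joint angles; "qvel": joint speeds; "effort": joint torques, N m; "ee_pos": TCP position; "ee_rot": TCP orientation; "force": force on the tool from outside, world axes, zero at the start; "torque": the same for the moment, N m; "gripper_width": finger opening in mm; "gripper_force": force on a finger pad.
Only numpy, scipy, OpenCV 4.12 (cv2) and the standard library are available. Lean on these libraries where they do the work, as an engineer would, in place of code of your own. Each camera call takes 0.05 s, during which the arm holds its last target. There are 200 camera calls.

TASK

The wire drawing is done. Turn the black clamp knob on the holder clockwise (seen from above) by a quarter turn, leaving the draw plate in its slot meanwhile, so that the knob's tongue no longer covers the plate; then lift the plate out and hang it by its eye on the empty peg, well onto the peg, hanging straight down and still. Leave the clamp open and do not shove or knock over the jar, the dish or the pliers.

Things in the scene. Friction and masses are not known exactly. Their poses are not given: they have to be found in the camera images.
- holder: Low dark steel block bolted to the bench, 80 (x) x 144 (y) x 34 mm high. Origin: on the bench, under the centre of the slot; the block reaches from y = -46 to y = +98 mm. The slot (58 mm along y, 9.6 mm in x, floor at z = 10 mm, open on top) holds the draw plate upright. The clamp knob stands at y = +75 mm. At the start it may be turned about z by up to 0.35 rad.
- clamp (a joint): Angle of the clamp knob about its vertical axis, rad: about 0 (within 0.1) with the tongue lying over the plate's foot, growing as the knob is turned clockwise seen from above, to a stop at 1.65. Stiff, stays where it is left (about 0.06 N m).
- clamp_grip (a point): Point on the knob's axis, 86 mm above the bench, at the height to grip. Its frame turns with the knob. The knob is a black bar 38 mm long (its own y) x 12 mm thick (its own x), from 65 to 95 mm above the bench, on a round steel hub 20 mm across.
- tongue_tip (a point): End of the clamp's steel tongue: 16 mm wide, 7 mm thick, underside 49 mm above the bench, reaching 62 mm from the knob's axis along its own -y; over the plate's shoulder while closed.
- plate: The draw plate: flat steel, 8 mm thick (its x), 0.26 kg, upright in the slot. Origin: centre of its lower edge. Foot 56 mm wide (y), z = 0 to 38 mm, with two rows of small dark holes; above it a neck 26 mm wide, z = 38 to 112 mm, with a 16 mm eye near the top. Same when turned half round. Grip it across the neck's 26 mm width, below the eye, so that the eye stays free.
- eye (a point): Centre of the plate's eye (16 mm across, axis along the plate's x), 97.5 mm above the plate's lower edge, 14.5 mm below its top.
- stand: The peg stand whose peg is empty; fixed. Wooden foot 100 x 80 x 14 mm, square steel post 14 mm thick and 206 mm high at the origin (on the bench). The peg points along the stand's -x, towards the robot. The stand is turned up to 0.25 rad.
- peg_mid (a point): Middle of the empty peg's axis, 192.5 mm above the bench, 36 mm in front of the post's axis. The peg is a straight steel rod 7 mm across, its free part 68 mm long, sinking 15 mm in 72 mm towards its free end. Frame as the stand's.
- peg_tip (a point): Free end of the empty peg, 185 mm above the bench, 75.5 mm in front of the post's axis.
- stand_used: An identical fixed stand about 200 mm beside the other (either one may be on the left), on whose peg a thin brass gauge 50 mm wide and 110 mm long already hangs. Origin on the bench under the post. Not to be used.
- jar: Small open glass jar, 56 mm across, 55 mm high, loose. Origin: centre of its underside.
- dish: Low brass dish, 70 mm across, 22 mm high, loose. Origin: centre of its underside.
- pliers: Small pliers lying flat, about 130 mm long, 10 mm thick, blue handles, loose. Origin: under the pivot; jaws along its +x.
Things that resemble listed ones, but are neither listed nor needed, are in the scene too. What is shaped like the holder but red is not meant.

How it is judged:
By the outcome, as a careful person would: the job done as asked, in the order asked, and still so for the second after the job is handed in, with the robot touching nothing.
It also fails if it takes over 67 s, if anything falls off the work surface, if the arm or the gripper's body presses on something with over 40 N, if the wrist force passes 120 N, or if a joint passes its speed limit or range.

## Working session

There is one attempt and no reset: what is moved stays moved. The work goes in short steps, Python scripts to look and compute and a tool call to move; the robot and the scene stay as the last step left them, time stands still between calls to the robot, and variables do not carry over. Pictures are saved under pics/ and viewed, at most 10 in all, crops included, and the job is handed in when it is done.

Besides the shell and the picture viewer there is one more tool, called after "Request:" as name([rows], argument=value, ...), one row to a line, values as JSON. move_arm: Moves the arm, as the interface text tells. Its arguments: {"type":"object","properties":{"plan":{"type":"array","items":{"type":"object","properties":{"tx":{"type":"number"},"ty":{"type":"number"},"tz":{"type":"number"},"wx":{"type":"number"},"wy":{"type":"number"},"wz":{"type":"number"}}}},"gripper":{"type":"number"},"force":{"type":"number"}},"required":["plan"]}

```bash
mkdir -p pics
cat > h.py <<'E'
import numpy as np,cv2
from workcell import env,grab_frame
def ray(f,u,v,fish=False):
    V=np.array(f["view"]);h=f["color"].shape[0]
    F=h/2/np.tan(np.radians(f["vfov"])/2)
    a,b=(u-f["cx"])/F,(v-f["cy"])/F
    if fish:
        r=np.hypot(a,b);s=np.sinc(r/np.pi);d=np.array([a*s,-b*s,-np.cos(r)])
    else: d=np.array([a,-b,-1.])
    R=V[:3,:3];o=-R.T@V[:3,3];d=R.T@d
    return o,d/np.linalg.norm(d)
def onz(f,u,v,z,fish=False):
    o,d=ray(f,u,v,fish);return o+d*(z-o[2])/d[2]
def tri(rs):
    A=sum(np.eye(3)-np.outer(d,d) for o,d in rs);b=sum((np.eye(3)-np.outer(d,d))@o for o,d in rs)
    p=np.linalg.solve(A,b);return p,[np.linalg.norm(np.cross(p-o,d)) for o,d in rs]
def proj(f,p,fish=False):
    V=np.array(f["view"]);h=f["color"].shape[0];F=h/2/np.tan(np.radians(f["vfov"])/2)
    c=V[:3,:3]@np.array(p,float)+V[:3,3];x,y,z=c[0],-c[1],-c[2]
    if fish:
        r=np.hypot(x,y);t=np.arctan2(r,z);k=t/r
    else:k=1/z
    return f["cx"]+F*x*k,f["cy"]+F*y*k
def save(f,n): cv2.imwrite("pics/"+n,f["color"][:,:,::-1])
def crop(f,n,u0,u1,v0,v1,s):
    cv2.imwrite("pics/"+n,cv2.resize(f["color"][v0:v1,u0:u1,::-1],None,fx=s,fy=s,interpolation=cv2.INTER_CUBIC))
E
python3 - <<'E'
from h import *
import pickle
F={n:grab_frame(n) for n in("scene","top","wrist")}
pickle.dump(F,open("f0.pkl","wb"))
for n in F:
    f=F[n];V=np.array(f["view"]);print(n,f["vfov"],f["cx"],f["cy"],(-V[:3,:3].T@V[:3,3]).round(),V[2,:3].round(2),[k for k in f])
im=np.vstack([F[n]["color"] for n in("scene","top")])
cv2.imwrite("pics/a.png",cv2.resize(F["scene"]["color"][:,:,::-1],None,fx=1.5,fy=1.5,interpolation=2))
cv2.imwrite("pics/b.png",cv2.resize(F["top"]["color"][:,:,::-1],None,fx=1.5,fy=1.5,interpolation=2))
print(env.state())
E
```

```text
scene 53.288877550123466 255.25308224377318 189.17075958564752 [ 872. -667.  621.] [ 0.4  -0.75  0.53] ['color', 'vfov', 'cx', 'cy', 'view']
top 46.266190884902414 250.7103816001419 195.37524982352255 [ 411.   -5. 1081.] [-0.07 -0.02  1.  ] ['color', 'vfov', 'cx', 'cy', 'view']
wrist 65.70646984690485 252.7927670404455 189.36389915877083 [ 278. -508.  384.] [0.25 0.1  0.96] ['color', 'vfov', 'cx', 'cy', 'view']
{'time_s': 0.15, 'qpos': array([-7.00736751e+01,  1.83433362e+01,  8.96908914e+01, -7.62572442e-04,
        7.20425475e+01, -1.14504528e+00]), 'qvel': array([-0.05773219, -0.17662203, -0.14178429, -0.02701429, -0.02815456,
       -0.01530457]), 'effort': array([ 3.33736853e-04, -4.12772942e+01, -2.32154149e+01,  7.27357878e-02,
        4.33390529e-02, -1.04793871e-04]), 'ee_pos': array([ 206.60642163, -536.19512309,  213.30864206]), 'ee_rot': array([-1.79923226e+02, -8.09270382e-04,  2.10716053e+01]), 'force': array([-0.37023584, -0.32406221,  0.89354048]), 'torque': array([-0.04796973,  0.03836563, -0.00295038]), 'gripper_force': 0.0, 'gripper_width': 91.52572955189919}
```

View pics/a.png

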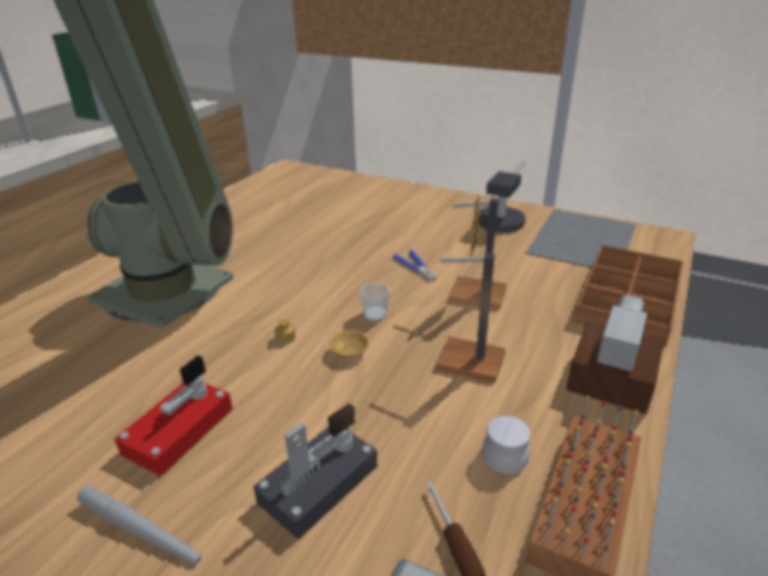

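View pics/b.png

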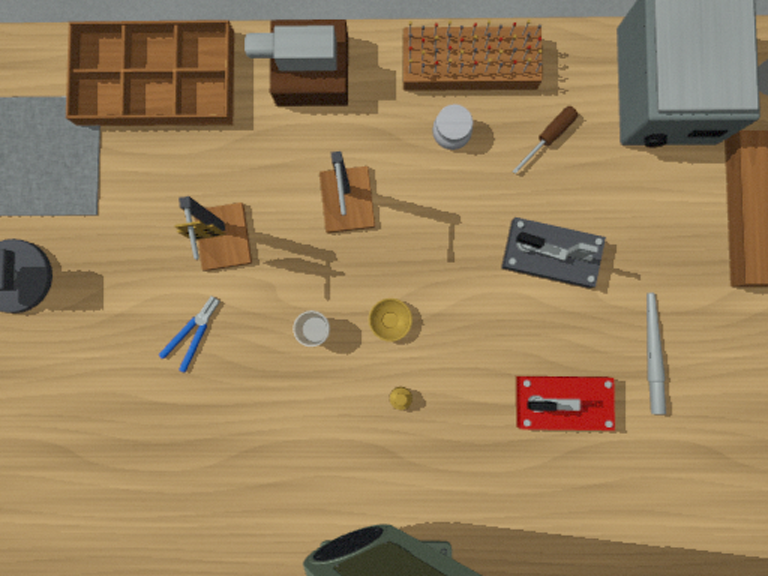

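The scene and top views show the black holder at about (553,252)/1.5 in top and (315,470)/1.5 in scene. The empty stand is at (345,200)/1.5 in top. The used stand with the gauge is at (220,235)/1.5. Next I'll zoom in on these.

Run:
```python
from h import *
import pickle
F=pickle.load(open("f0.pkl","rb"))
t,s=F["top"]["color"],F["scene"]["color"]
def c(i,u,v): return cv2.resize(i[v:v+60,u:u+80,::-1],None,fx=5,fy=5,interpolation=cv2.INTER_CUBIC)
im=np.vstack([np.hstack([c(t,330,140),c(t,200,95)]),np.hstack([cv2.resize(s[265:355,160:280,::-1],(400,300),interpolation=2),cv2.resize(s[160:265,275:415,::-1],(400,300),interpolation=2)])])
cv2.imwrite("pics/c.png",im)
```

```text
(no output)
```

View pics/c.png

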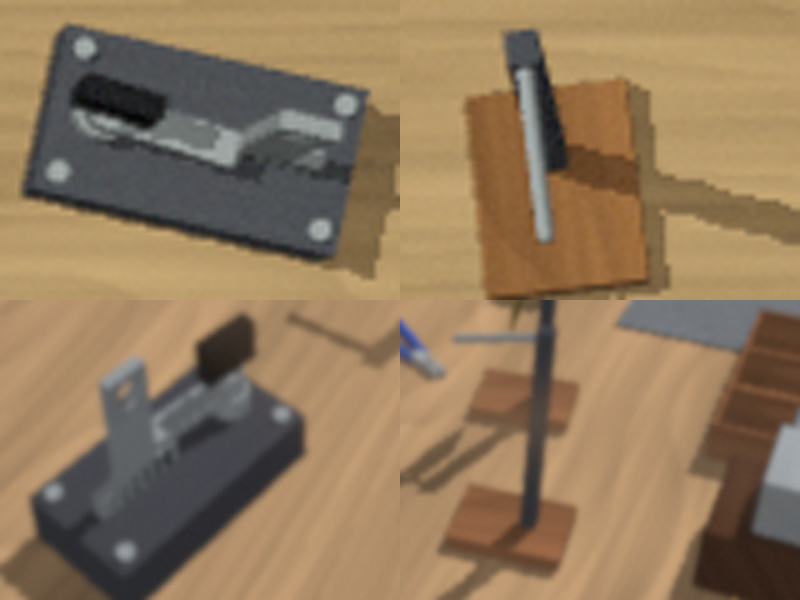

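The crops show the holder with its 4 bolts, the bar knob, and the plate top and eye. They also show the empty peg, with its tip at top-crop (545,240) and scene-crop (455,338). I'll triangulate these points.

Run:
```python
from h import *
import pickle
F=pickle.load(open("f0.pkl","rb"));T,S=F["top"],F["scene"]
tt=lambda x,y:(330+(x-2)/5,140+(y-2)/5); tp=lambda x,y:(200+(x-402)/5,95+(y-2)/5)
ss=lambda x,y:(160+.3*x,265+.3*(y-300)); sp=lambda x,y:(275+.35*(x-400),160+.35*(y-300))
b=np.array([onz(T,*tt(*p),36) for p in [(84,47),(345,104),(320,230),(58,170)]])
print("bolts",b.round(1).tolist(),"ctr",b.mean(0)); 
bs=np.array([onz(S,*ss(*p),36) for p in [(282,413),(53,492),(125,551)]]);print("bolts scene (far-y?)",bs.round(1).tolist())
for n,a,c in [("knobtop",tt(120,97),ss(226,338)),("platetop",tt(313,123),ss(122,367)),
  ("peg tip",tp(545,240),sp(455,338)),("peg base",tp(525,72),sp(540,337))]:
    p,e=tri([ray(T,*a),ray(S,*c)]);print(n,p.round(1),np.round(e,1))
y=b[0]+b[3]-b[1]-b[2];print("yaw holder",np.degrees(np.arctan2(y[1],y[0]))-90,np.hypot(*y[:2])/2)
k=onz(T,*tt(85,80),95)-onz(T,*tt(160,110),95);print("knob",k,np.degrees(np.arctan2(k[1],k[0]))-90)
k=onz(T,*tt(283,112),122)-onz(T,*tt(343,128),122);print("plate",k,np.degrees(np.arctan2(k[1],k[0]))-90)
k=onz(T,*tp(523,72),200)-onz(T,*tp(545,240),185);print("peg",k,onz(T,*tp(523,72),200),onz(T,*tp(545,240),185),np.degrees(np.arctan2(k[1],k[0])))
for n,(u,v),z in [("jar",(312,329),55),("dish",(391,320),22)]:print(n,onz(T,u/1.5,v/1.5,z))
c=np.array([onz(T,*tp(*p),14) for p in[(468,98),(626,80),(648,280),(486,297)]]);print("foot",c.round().tolist(),c.mean(0))
e=c[1]-c[2]+c[0]-c[3];print(np.degrees(np.arctan2(e[1],e[0])))
```

```text
bolts [[596.9, -211.0, 36.0], [569.4, -331.8, 36.0], [510.4, -318.7, 36.0], [539.0, -197.9, 36.0]] ctr [ 553.93427123 -264.85950884   36.        ]
bolts scene (far-y?) [[598.1, -211.2, 36.0], [511.6, -319.3, 36.0], [569.8, -332.6, 36.0]]
knobtop [ 565.4 -216.4   87.2] [0.1 0.1]
platetop [ 548.2 -290.4  123.8] [0.2 0.2]
peg tip [585.7  55.7 183.7] [0.8 0.8]
peg base [652.6  63.5 196.8] [2.1 2.1]
yaw holder -13.062549882527023 124.06190200622186
knob [13.50912188 32.69808733  0.        ] -22.447827877901517
plate [ 7.0218008  25.36874835  0.        ] -15.471524649837491
peg [65.02545809  7.8957142  15.        ] [649.77885967  63.09845027 200.        ] [584.75340158  55.20273607 185.        ] 6.923245479431395
jar [432.81216565 110.75043936  55.        ]
dish [447.31488007  -9.77190698  22.        ]
foot [[688.0, 104.0, 14.0], [696.0, 28.0, 14.0], [598.0, 17.0, 14.0], [590.0, 95.0, 14.0]] [642.95827841  60.92463822  14.        ]
5.714800565994353
```

Request:
move_arm([
  {"tx": 3.74,"ty": -1.41},
  {"tx": 3.74,"ty": -1.41},
  {"tx": 3.74,"ty": -1.41},
  {"tx": 3.74,"ty": -1.41},
  {"tx": 3.74,"ty": -1.41},
  {"tx": 3.74,"ty": -1.41},
  {"tx": 3.74,"ty": -1.41},
  {"tx": 3.74,"ty": -1.41},
  {"tx": 3.74,"ty": -1.41},
  {"tx": 3.74,"ty": -1.41},
  {"tx": 3.74,"ty": -1.41},
  {"tx": 3.74,"ty": -1.41},
])

```text
schema error: expected keys tx, ty, tz, wx, wy, wz
```

Request:
move_arm([
  {"wz": -0.11},
  {"wz": -0.11},
  {"wz": -0.11},
  {"wz": -0.11},
  {"wz": -0.11},
  {"wz": -0.11},
  {"wz": -0.11},
  {"wz": -0.11},
  {},
  {},
  {},
])

```text
schema error: expected keys tx, ty, tz, wx, wy, wz
```

Run:
```python
from h import *
import pickle
f=grab_frame("wrist");pickle.dump(f,open("f1.pkl","wb"))
for n,p in [("knobtop",(565,-217.1,95)),("platetop",(548.1,-290.2,122))]:print(n,proj(f,p,True))
cv2.imwrite("pics/d.png",cv2.resize(f["color"][:,:,::-1],None,fx=1.5,fy=1.5,interpolation=2))
s=env.state();print(s["ee_pos"],s["ee_rot"],s["qpos"])
```

```text
knobtop (np.float64(124.52489973914297), np.float64(-145.12800740245052))
platetop (np.float64(160.71314698938664), np.float64(-150.24226201039704))
[ 206.66198608 -536.26251465  213.43314831] [-1.79937752e+02 -5.75153577e-04  2.10751826e+01] [-7.00707888e+01  1.83387089e+01  8.96793691e+01 -7.04188432e-04
  7.20441686e+01 -1.14575430e+00]
```

View pics/d.png

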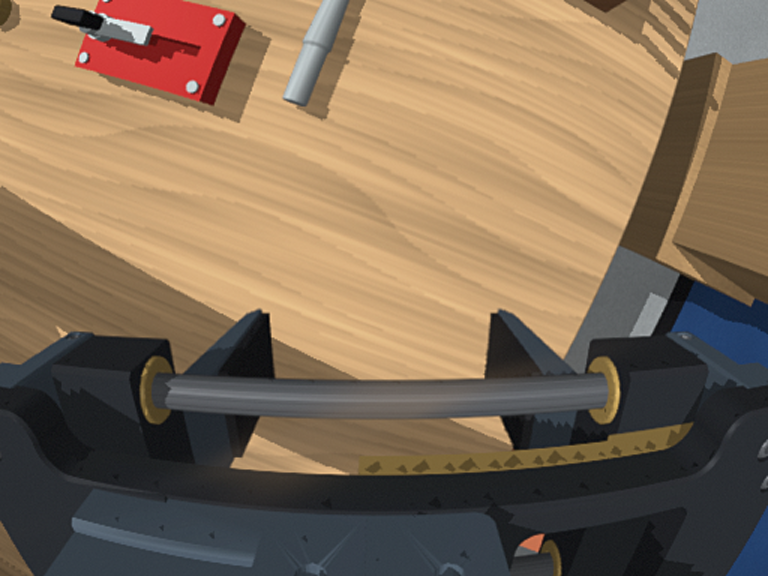

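The picture was taken before any motion, because the rows need all six keys. It shows the red decoy at the top and the fingertips at (255,315) and (500,315). I'll resend the rows in full.

Request:
move_arm([
  {"tx": 3.74,"ty": -1.41,"tz": 0,"wx": 0,"wy": 0,"wz": 0},
  {"tx": 3.74,"ty": -1.41,"tz": 0,"wx": 0,"wy": 0,"wz": 0},
  {"tx": 3.74,"ty": -1.41,"tz": 0,"wx": 0,"wy": 0,"wz": 0},
  {"tx": 3.74,"ty": -1.41,"tz": 0,"wx": 0,"wy": 0,"wz": 0},
  {"tx": 3.74,"ty": -1.41,"tz": 0,"wx": 0,"wy": 0,"wz": 0},
  {"tx": 3.74,"ty": -1.41,"tz": 0,"wx": 0,"wy": 0,"wz": 0},
  {"tx": 3.74,"ty": -1.41,"tz": 0,"wx": 0,"wy": 0,"wz": 0},
  {"tx": 3.74,"ty": -1.41,"tz": 0,"wx": 0,"wy": 0,"wz": 0},
  {"tx": 3.74,"ty": -1.41,"tz": 0,"wx": 0,"wy": 0,"wz": 0},
  {"tx": 3.74,"ty": -1.41,"tz": 0,"wx": 0,"wy": 0,"wz": 0},
  {"tx": 3.74,"ty": -1.41,"tz": 0,"wx": 0,"wy": 0,"wz": 0},
  {"tx": 3.74,"ty": -1.41,"tz": 0,"wx": 0,"wy": 0,"wz": 0},
])

```text
time_s: 1.2
ee_pos: [565.8, -215.6, 213.8]
ee_rot: [180.0, 0.0, 21.1]
force: [0.9, -1.7, 0.4]
gripper_width: 91.3
gripper_force: 0.0
```

Request:
move_arm([
  {"tx": 0,"ty": 0,"tz": 0,"wx": 0,"wy": 0,"wz": -0.11},
  {"tx": 0,"ty": 0,"tz": 0,"wx": 0,"wy": 0,"wz": -0.11},
  {"tx": 0,"ty": 0,"tz": 0,"wx": 0,"wy": 0,"wz": -0.11},
  {"tx": 0,"ty": 0,"tz": 0,"wx": 0,"wy": 0,"wz": -0.11},
  {"tx": 0,"ty": 0,"tz": 0,"wx": 0,"wy": 0,"wz": -0.11},
  {"tx": 0,"ty": 0,"tz": 0,"wx": 0,"wy": 0,"wz": -0.11},
  {"tx": 0,"ty": 0,"tz": 0,"wx": 0,"wy": 0,"wz": -0.11},
  {"tx": 0,"ty": 0,"tz": 0,"wx": 0,"wy": 0,"wz": -0.11},
  {"tx": 0,"ty": 0,"tz": 0,"wx": 0,"wy": 0,"wz": 0},
  {"tx": 0,"ty": 0,"tz": 0,"wx": 0,"wy": 0,"wz": 0},
  {"tx": 0,"ty": 0,"tz": 0,"wx": 0,"wy": 0,"wz": 0},
])

```text
time_s: 2.12
ee_pos: [564.7, -217.3, 213.8]
ee_rot: [-180.0, 0.0, 71.4]
force: [0.1, 0.6, 0.3]
gripper_width: 91.1
gripper_force: 0.0
```

Run:
```python
from h import *
import pickle
f=grab_frame("wrist");pickle.dump(f,open("f1.pkl","wb"))
for n,p in [("knobtop",(565,-217.1,95)),("platetop",(548.1,-290.2,122))]:print(n,proj(f,p,True))
cv2.imwrite("pics/e.png",cv2.resize(f["color"][:,:,::-1],None,fx=1.5,fy=1.5,interpolation=2))
s=env.state();print(s["ee_pos"],s["ee_rot"],s["qpos"])
```

```text
knobtop (np.float64(252.377058902913), np.float64(185.6779943337472))
platetop (np.float64(259.5296650070076), np.float64(264.28634233464817))
[ 564.64521584 -217.30716657  213.85814093] [-1.79991178e+02  3.75187464e-03  7.13853255e+01] [-2.21362738e+01  2.10411762e+01  8.55352346e+01 -4.47233098e-03
  7.34321637e+01 -3.52032337e+00]
```

View pics/e.png

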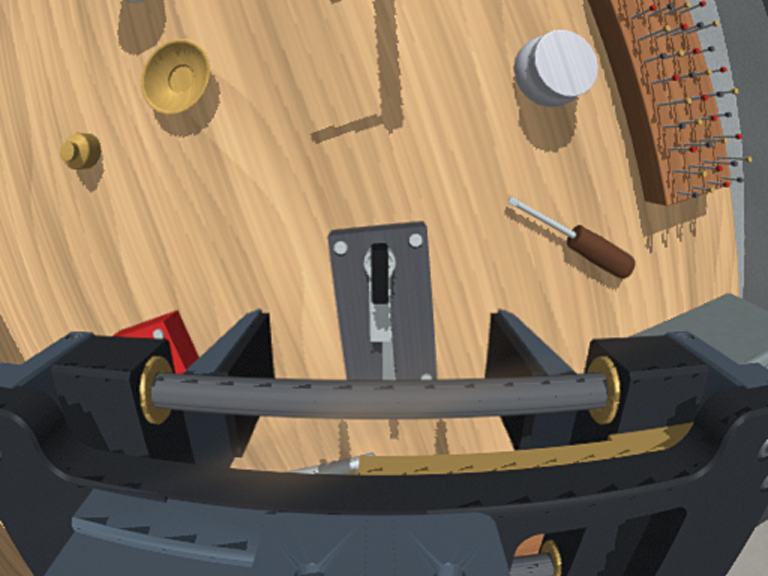

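The wrist view is centred on the knob. Its bar runs (379,246)–(380,303) in the 1.5x picture, close to the predicted axis point (378.5,278.5). Now I'll get the bar yaw and a cross-view height for the knob.

Run:
```python
from h import *
import pickle
f=pickle.load(open("f1.pkl","rb"));F=pickle.load(open("f0.pkl","rb"))
g=f["color"].max(2);m=np.zeros_like(g);m[155:210,235:270]=(g[155:210,235:270]<30)
n,l,st,c=cv2.connectedComponentsWithStats(m);i=1+np.argmax(st[1:,4]);print(st[i],c[i])
for v in range(st[i][1],st[i][1]+st[i][3],4):
    r=np.where(l[v]==i)[0];print(v,r.min(),r.max(),end="; ")
a=onz(f,379/1.5,246.5/1.5,95,True);b=onz(f,380/1.5,303/1.5,95,True);k=a-b
print("\nends",a,b,np.hypot(*k[:2]),(a+b)/2,"yaw",np.degrees(np.arctan2(k[1],k[0]))-90)
# knob height: top bar visible centre, top cam + wrist
T=F["top"]
for tp in[(119.5/5+330,94/5+140)]:print(tri([ray(f,379.5/1.5,274.5/1.5,True),ray(T,*tp)]))
```

```text
[248 163  10   4  39] [252.61538462 164.53846154]
163 249 257; 
ends [ 572.21711788 -196.48840545   95.        ] [ 560.43861548 -233.7666273    95.        ] 39.09474316759368 [ 566.32786668 -215.12751638   95.        ] yaw -17.53455779533786
(array([ 565.81256783, -217.01591215,   86.3703025 ]), [np.float64(0.26796581044714823), np.float64(0.2679658104471629)])
```

Request:
move_arm([
  {"tx": 0.1,"ty": 0.05,"tz": 1.3,"wx": 0,"wy": 0,"wz": -0.02},
  {"tx": 0,"ty": 0,"tz": 1.3,"wx": 0,"wy": 0,"wz": 0},
  {"tx": 0,"ty": 0,"tz": 1.3,"wx": 0,"wy": 0,"wz": 0},
  {"tx": 0,"ty": 0,"tz": 1.3,"wx": 0,"wy": 0,"wz": 0},
  {"tx": 0,"ty": 0,"tz": 1.3,"wx": 0,"wy": 0,"wz": 0},
  {"tx": 0,"ty": 0,"tz": 1.3,"wx": 0,"wy": 0,"wz": 0},
  {"tx": 0,"ty": 0,"tz": 1.3,"wx": 0,"wy": 0,"wz": 0},
  {"tx": 0,"ty": 0,"tz": 1.3,"wx": 0,"wy": 0,"wz": 0},
  {"tx": 0,"ty": 0,"tz": 1.3,"wx": 0,"wy": 0,"wz": 0},
  {"tx": 0,"ty": 0,"tz": 1.3,"wx": 0,"wy": 0,"wz": 0},
  {"tx": 0,"ty": 0,"tz": 1.3,"wx": 0,"wy": 0,"wz": 0},
  {"tx": 0,"ty": 0,"tz": 0.3,"wx": 0,"wy": 0,"wz": 0},
])

```text
time_s: 3.17
ee_pos: [564.2, -216.0, 65.8]
ee_rot: [-179.8, -0.0, 72.6]
force: [-0.8, 1.2, -0.1]
gripper_width: 91.0
gripper_force: 0.0
```

Request:
move_arm([
  {"tx": 0,"ty": 0,"tz": 0,"wx": 0,"wy": 0,"wz": 0},
  {"tx": 0,"ty": 0,"tz": 0,"wx": 0,"wy": 0,"wz": 0},
  {"tx": 0,"ty": 0,"tz": 0,"wx": 0,"wy": 0,"wz": 0},
  {"tx": 0,"ty": 0,"tz": 0,"wx": 0,"wy": 0,"wz": 0},
  {"tx": 0,"ty": 0,"tz": 0,"wx": 0,"wy": 0,"wz": 0},
  {"tx": 0,"ty": 0,"tz": 0,"wx": 0,"wy": 0,"wz": 0},
  {"tx": 0,"ty": 0,"tz": 0,"wx": 0,"wy": 0,"wz": 0},
  {"tx": 0,"ty": 0,"tz": 0,"wx": 0,"wy": 0,"wz": 0},
  {"tx": 0,"ty": 0,"tz": 0,"wx": 0,"wy": 0,"wz": 0},
  {"tx": 0,"ty": 0,"tz": 0,"wx": 0,"wy": 0,"wz": 0},
  {"tx": 0,"ty": 0,"tz": 0,"wx": 0,"wy": 0,"wz": 0},
  {"tx": 0,"ty": 0,"tz": 0,"wx": 0,"wy": 0,"wz": 0},
], gripper=0, force=20)

```text
time_s: 4.17
ee_pos: [565.5, -216.5, 67.9]
ee_rot: [-180.0, 0.0, 72.6]
force: [-0.3, -0.1, -0.3]
gripper_width: 13.8
gripper_force: 0.0
```

Still closing. Wait briefly, then turn.

Request:
move_arm([
  {"tx": 0,"ty": 0,"tz": 0,"wx": 0,"wy": 0,"wz": 0},
  {"tx": 0,"ty": 0,"tz": 0,"wx": 0,"wy": 0,"wz": 0},
  {"tx": 0,"ty": 0,"tz": 0,"wx": 0,"wy": 0,"wz": 0},
])

```text
time_s: 4.42
ee_pos: [564.9, -216.4, 67.9]
ee_rot: [-179.9, 0.0, 72.6]
force: [-2.1, 1.0, 1.3]
gripper_width: 11.8
gripper_force: 20.0
```

Request:
move_arm([
  {"tx": 0,"ty": 0,"tz": 0,"wx": 0,"wy": 0,"wz": 0.06},
  {"tx": 0,"ty": 0,"tz": 0,"wx": 0,"wy": 0,"wz": 0.06},
  {"tx": 0,"ty": 0,"tz": 0,"wx": 0,"wy": 0,"wz": 0.06},
  {"tx": 0,"ty": 0,"tz": 0,"wx": 0,"wy": 0,"wz": 0.06},
  {"tx": 0,"ty": 0,"tz": 0,"wx": 0,"wy": 0,"wz": 0.06},
  {"tx": 0,"ty": 0,"tz": 0,"wx": 0,"wy": 0,"wz": 0},
])

```text
time_s: 4.92
ee_pos: [565.2, -216.6, 67.9]
ee_rot: [-180.0, 0.0, 55.4]
force: [-2.5, -0.8, 0.2]
gripper_width: 11.7
gripper_force: 20.0
```

Request:
move_arm([
  {"tx": 0,"ty": 0,"tz": 0,"wx": 0,"wy": 0,"wz": 0.1},
  {"tx": 0,"ty": 0,"tz": 0,"wx": 0,"wy": 0,"wz": 0.1},
  {"tx": 0,"ty": 0,"tz": 0,"wx": 0,"wy": 0,"wz": 0.1},
  {"tx": 0,"ty": 0,"tz": 0,"wx": 0,"wy": 0,"wz": 0.1},
  {"tx": 0,"ty": 0,"tz": 0,"wx": 0,"wy": 0,"wz": 0.1},
  {"tx": 0,"ty": 0,"tz": 0,"wx": 0,"wy": 0,"wz": 0.1},
  {"tx": 0,"ty": 0,"tz": 0,"wx": 0,"wy": 0,"wz": 0.1},
  {"tx": 0,"ty": 0,"tz": 0,"wx": 0,"wy": 0,"wz": 0.1},
  {"tx": 0,"ty": 0,"tz": 0,"wx": 0,"wy": 0,"wz": 0.1},
  {"tx": 0,"ty": 0,"tz": 0,"wx": 0,"wy": 0,"wz": 0.1},
  {"tx": 0,"ty": 0,"tz": 0,"wx": 0,"wy": 0,"wz": 0.1},
  {"tx": 0,"ty": 0,"tz": 0,"wx": 0,"wy": 0,"wz": 0.1},
])

```text
time_s: 5.92
ee_pos: [565.7, -218.0, 67.9]
ee_rot: [179.9, -0.1, -13.4]
force: [-0.4, -3.9, -1.2]
gripper_width: 11.8
gripper_force: 20.0
```

Request:
move_arm([
  {"tx": 0,"ty": 0,"tz": 0,"wx": 0,"wy": 0,"wz": 0},
  {"tx": 0,"ty": 0,"tz": 0,"wx": 0,"wy": 0,"wz": 0},
  {"tx": 0,"ty": 0,"tz": 0,"wx": 0,"wy": 0,"wz": 0},
  {"tx": 0,"ty": 0,"tz": 0,"wx": 0,"wy": 0,"wz": 0},
  {"tx": 0,"ty": 0,"tz": 0,"wx": 0,"wy": 0,"wz": 0},
  {"tx": 0,"ty": 0,"tz": 0,"wx": 0,"wy": 0,"wz": 0},
], gripper=3.2)

```text
time_s: 6.42
ee_pos: [565.6, -216.4, 68.0]
ee_rot: [180.0, -0.0, -13.2]
force: [-0.5, 0.4, 0.4]
gripper_width: 32.0
gripper_force: 0.0
```

Request:
move_arm([
  {"tx": 0,"ty": 0,"tz": -1.2,"wx": 0,"wy": 0,"wz": 0},
  {"tx": 0,"ty": 0,"tz": -1.5,"wx": 0,"wy": 0,"wz": 0},
  {"tx": 0,"ty": 0,"tz": -1.5,"wx": 0,"wy": 0,"wz": 0},
  {"tx": 0,"ty": 0,"tz": -1.5,"wx": 0,"wy": 0,"wz": 0},
  {"tx": 0,"ty": 0,"tz": -1.5,"wx": 0,"wy": 0,"wz": 0},
  {"tx": 0,"ty": 0,"tz": -1.5,"wx": 0,"wy": 0,"wz": 0},
  {"tx": 0,"ty": 0,"tz": -1.5,"wx": 0,"wy": 0,"wz": 0},
  {"tx": 0,"ty": 0,"tz": -1.5,"wx": 0,"wy": 0,"wz": 0},
  {"tx": 0,"ty": 0,"tz": -1.5,"wx": 0,"wy": 0,"wz": 0},
])

```text
time_s: 7.17
ee_pos: [565.4, -216.4, 200.7]
ee_rot: [-180.0, -0.0, -13.3]
force: [0.5, -0.8, -0.4]
gripper_width: 32.0
gripper_force: 0.0
```

Request:
move_arm([
  {"tx": 0,"ty": 1.9,"tz": 0,"wx": 0,"wy": 0,"wz": 0},
  {"tx": 0,"ty": 1.9,"tz": 0,"wx": 0,"wy": 0,"wz": 0},
  {"tx": 0,"ty": 1.9,"tz": 0,"wx": 0,"wy": 0,"wz": 0},
  {"tx": 0,"ty": 1.9,"tz": 0,"wx": 0,"wy": 0,"wz": 0},
  {"tx": 0,"ty": 0,"tz": 0,"wx": 0,"wy": 0,"wz": 0},
  {"tx": 0,"ty": 0,"tz": 0,"wx": 0,"wy": 0,"wz": 0},
  {"tx": 0,"ty": 0,"tz": 0,"wx": 0,"wy": 0,"wz": 0},
], gripper=5)

```text
time_s: 7.75
ee_pos: [548.0, -289.9, 199.9]
ee_rot: [-180.0, 0.0, -13.3]
force: [-0.6, 0.4, -0.7]
gripper_width: 49.9
gripper_force: 0.0
```

Run:
```python
from h import *
import pickle
f=grab_frame("wrist");g=grab_frame("scene");pickle.dump((f,g),open("f2.pkl","wb"))
for n,p in [("knobtop",(565,-217.1,95)),("platetop",(548.1,-290.2,122))]:print(n,proj(f,p,True),proj(g,p))
s=env.state();print(s["ee_pos"],s["ee_rot"],s["qpos"])
a=cv2.resize(f["color"][40:280,150:390,::-1],(400,400),interpolation=2);b=cv2.resize(g["color"][255:355,160:260,::-1],(400,400),interpolation=2)
cv2.imwrite("pics/g.png",np.hstack([a,b]))
```

```text
knobtop (np.float64(177.82445627954814), np.float64(189.16044447461178)) (np.float64(227.14654465438153), np.float64(273.6313706223998))
platetop (np.float64(254.4072872382636), np.float64(197.15946841062558)) (np.float64(196.58045066445672), np.float64(285.72840963921533))
[ 548.21897788 -289.52249901  199.97899051] [-1.79978880e+02  9.30899090e-04 -1.32420449e+01] [-2.89129184e+01  2.28680624e+01  8.47078646e+01  2.10662024e-02
  7.24306752e+01  7.43227664e+01]
```

View pics/g.png

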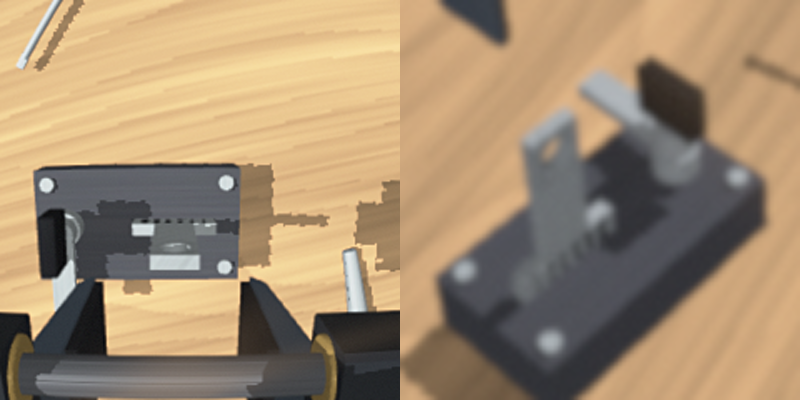

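The plate still stands in the slot and the tongue has swung clear. The plate-top centre sits exactly at the predicted pixel (254,197), so I'll descend and grip the neck.

Request:
move_arm([
  {"tx": 0,"ty": 0,"tz": 1.3,"wx": 0,"wy": 0,"wz": 0},
  {"tx": 0,"ty": 0,"tz": 1.3,"wx": 0,"wy": 0,"wz": 0},
  {"tx": 0,"ty": 0,"tz": 1.3,"wx": 0,"wy": 0,"wz": 0},
  {"tx": 0,"ty": 0,"tz": 1.3,"wx": 0,"wy": 0,"wz": 0},
  {"tx": 0,"ty": 0,"tz": 1.3,"wx": 0,"wy": 0,"wz": 0},
  {"tx": 0,"ty": 0,"tz": 1.3,"wx": 0,"wy": 0,"wz": 0},
  {"tx": 0,"ty": 0,"tz": 1.3,"wx": 0,"wy": 0,"wz": 0},
  {"tx": 0,"ty": 0,"tz": 1.3,"wx": 0,"wy": 0,"wz": 0},
  {"tx": 0,"ty": 0,"tz": 1.3,"wx": 0,"wy": 0,"wz": 0},
  {"tx": 0,"ty": 0,"tz": 1.3,"wx": 0,"wy": 0,"wz": 0},
  {"tx": 0,"ty": 0,"tz": 1.3,"wx": 0,"wy": 0,"wz": 0},
  {"tx": 0,"ty": 0,"tz": 0.3,"wx": 0,"wy": 0,"wz": 0},
])

```text
time_s: 8.85
ee_pos: [547.1, -288.9, 51.9]
ee_rot: [-179.9, 0.2, -13.2]
force: [-0.4, -0.0, -0.2]
gripper_width: 49.9
gripper_force: 0.0
```

Request:
move_arm([
  {"tx": 0,"ty": 0,"tz": 0,"wx": 0,"wy": 0,"wz": 0},
  {"tx": 0,"ty": 0,"tz": 0,"wx": 0,"wy": 0,"wz": 0},
  {"tx": 0,"ty": 0,"tz": 0,"wx": 0,"wy": 0,"wz": 0},
  {"tx": 0,"ty": 0,"tz": 0,"wx": 0,"wy": 0,"wz": 0},
  {"tx": 0,"ty": 0,"tz": 0,"wx": 0,"wy": 0,"wz": 0},
  {"tx": 0,"ty": 0,"tz": 0,"wx": 0,"wy": 0,"wz": 0},
  {"tx": 0,"ty": 0,"tz": 0,"wx": 0,"wy": 0,"wz": 0},
  {"tx": 0,"ty": 0,"tz": 0,"wx": 0,"wy": 0,"wz": 0},
], gripper=0, force=35)

```text
time_s: 9.52
ee_pos: [548.6, -290.9, 54.9]
ee_rot: [180.0, -0.1, -13.3]
force: [0.2, -0.3, 5.1]
gripper_width: 25.8
gripper_force: 35.0
```

Request:
move_arm([
  {"tx": 0,"ty": 0,"tz": -0.5,"wx": 0,"wy": 0,"wz": 0},
  {"tx": 0,"ty": 0,"tz": -1,"wx": 0,"wy": 0,"wz": 0},
  {"tx": 0,"ty": 0,"tz": -1,"wx": 0,"wy": 0,"wz": 0},
  {"tx": 0,"ty": 0,"tz": -1,"wx": 0,"wy": 0,"wz": 0},
  {"tx": 0,"ty": 0,"tz": -1.5,"wx": 0,"wy": 0,"wz": 0},
  {"tx": 0,"ty": 0,"tz": -1.5,"wx": 0,"wy": 0,"wz": 0},
  {"tx": 0,"ty": 0,"tz": -1.5,"wx": 0,"wy": 0,"wz": 0},
  {"tx": 0,"ty": 0,"tz": -1.5,"wx": 0,"wy": 0,"wz": 0},
  {"tx": 0,"ty": 0,"tz": -1.5,"wx": 0,"wy": 0,"wz": 0},
  {"tx": 0,"ty": 0,"tz": 0,"wx": 0,"wy": 0,"wz": 0},
])

```text
time_s: 10.35
ee_pos: [549.1, -291.2, 168.0]
ee_rot: [179.9, -0.3, -13.3]
force: [0.5, -0.3, -2.5]
gripper_width: 25.9
gripper_force: 35.0
```

Request:
move_arm([
  {"tx": 0,"ty": 0,"tz": 0,"wx": 0,"wy": 0,"wz": -0.07},
  {"tx": 0,"ty": 0,"tz": 0,"wx": 0,"wy": 0,"wz": -0.07},
  {"tx": 0,"ty": 0,"tz": 0,"wx": 0,"wy": 0,"wz": -0.07},
  {"tx": 0,"ty": 0,"tz": 0,"wx": 0,"wy": 0,"wz": -0.07},
  {"tx": 0,"ty": 0,"tz": 0,"wx": 0,"wy": 0,"wz": -0.065},
  {"tx": 0,"ty": 0,"tz": 0,"wx": 0,"wy": 0,"wz": 0},
])

```text
time_s: 10.85
ee_pos: [547.1, -290.1, 163.3]
ee_rot: [-179.9, 0.1, 6.5]
force: [0.3, 0.7, -3.5]
gripper_width: 25.9
gripper_force: 35.0
```

Request:
move_arm([
  {"tx": 0.3,"ty": -1.5,"tz": 0,"wx": 0,"wy": 0,"wz": 0},
  {"tx": 0.3,"ty": -3,"tz": 0,"wx": 0,"wy": 0,"wz": 0},
  {"tx": 0.3,"ty": -3,"tz": 0,"wx": 0,"wy": 0,"wz": 0},
  {"tx": 0.3,"ty": -3,"tz": 0,"wx": 0,"wy": 0,"wz": 0},
  {"tx": 0.3,"ty": -3,"tz": 0,"wx": 0,"wy": 0,"wz": 0},
  {"tx": 0.3,"ty": -3,"tz": 0,"wx": 0,"wy": 0,"wz": 0},
  {"tx": 0.3,"ty": -3,"tz": 0,"wx": 0,"wy": 0,"wz": 0},
  {"tx": 0.3,"ty": -3,"tz": 0,"wx": 0,"wy": 0,"wz": 0},
  {"tx": 0.3,"ty": -3,"tz": 0,"wx": 0,"wy": 0,"wz": 0},
  {"tx": 0.3,"ty": -3,"tz": 0,"wx": 0,"wy": 0,"wz": 0},
  {"tx": 0.3,"ty": -3,"tz": 0,"wx": 0,"wy": 0,"wz": 0},
  {"tx": 0.3,"ty": -2.5,"tz": 0,"wx": 0,"wy": 0,"wz": 0},
])

```text
time_s: 11.85
ee_pos: [544.2, 54.0, 163.8]
ee_rot: [-180.0, 0.1, 6.4]
force: [-0.1, -0.4, -3.1]
gripper_width: 25.8
gripper_force: 35.0
```

Request:
move_arm([
  {"tx": 0,"ty": 0,"tz": 0,"wx": 0,"wy": 0,"wz": 0},
  {"tx": 0,"ty": 0,"tz": 0,"wx": 0,"wy": 0,"wz": 0},
  {"tx": 0,"ty": 0,"tz": 0,"wx": 0,"wy": 0,"wz": 0},
  {"tx": 0,"ty": 0,"tz": 0,"wx": 0,"wy": 0,"wz": 0},
])

```text
time_s: 12.18
ee_pos: [545.2, 50.8, 163.8]
ee_rot: [180.0, 0.0, 6.4]
force: [0.0, -1.1, -3.1]
gripper_width: 25.6
gripper_force: 35.0
```

Run:
```python
from h import *
import pickle
f=grab_frame("wrist");g=grab_frame("scene");pickle.dump((f,g,env.state()),open("f3.pkl","wb"))
s=env.state();print(s["ee_pos"],s["ee_rot"],s["gripper_force"])
p=s["ee_pos"]+np.array([0,0,53.])
for q in (p,[585.2,55.4,184.5]):print(proj(f,q,True),proj(g,q))
a=cv2.resize(f["color"][:,100:400,::-1],(400,512),interpolation=2)
u,v=map(int,proj(g,[570,55,180]));print(u,v)
b=cv2.resize(g["color"][v-64:v+64,u-50:u+50,::-1],(400,512),interpolation=2)
cv2.imwrite("pics/i.png",np.hstack([a,b]))
```

```text
[545.37686288  50.52030056 163.89434762] [1.79988221e+02 1.47351659e-02 6.36122725e+00] 34.98771607875824
(np.float64(255.0257157093914), np.float64(280.1289994604518)) (np.float64(277.3368078994718), np.float64(158.00930414720816))
(np.float64(254.10536806413415), np.float64(179.23224586652015)) (np.float64(293.6474375473863), np.float64(173.06379821123815))
287 173
```

View pics/i.png

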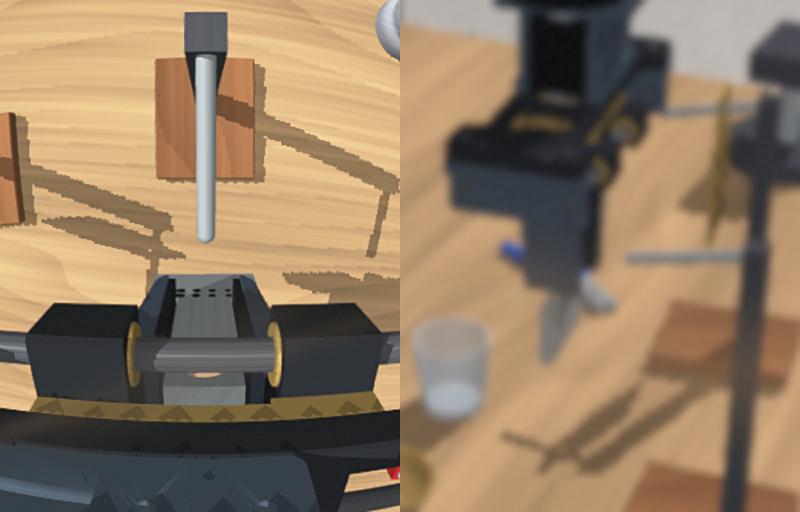

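The wrist view shows the peg running straight ahead of the plate, with its tip at crop (206,242) and root at (206,55). The plate's foot is centred at x≈205. Next I'll work out the lateral offsets and the tip height across views.

Run:
```python
from h import *
import pickle
f,g,s=pickle.load(open("f3.pkl","rb"));T=pickle.load(open("f0.pkl","rb"))["top"]
y=np.radians(6.4);X=np.array([np.cos(y),np.sin(y)]);Y=np.array([np.sin(y),-np.cos(y)])
E=s["ee_pos"]
m=cv2.cvtColor(f["color"],cv2.COLOR_RGB2HSV)
for v in range(48,184,12):
    row=m[v,240:270];ok=np.where((row[:,1]<60)&(row[:,2]>110))[0]+240
    z=185+14.2*(1-(v-41)/140)
    if len(ok):
        u=(ok.min()+ok.max())/2;p=onz(f,u,v,z,True);print(v,ok.min(),ok.max(),p.round(1),"tool",((p[:2]-E[:2])@X).round(1),((p[:2]-E[:2])@Y).round(1))
tipw=ray(f,254.5,181,True);tips=ray(g,287-50+(628-400)/4,173-64+258/4);tipt=ray(T,200+(545-402)/5,95+238/5)
print(tri([tipw,tips,tipt]));print(tri([tipw,tips]))
# plate bottom edge in scene (corner near camera)
for n,(a,b) in {"foot bottom":(545,362),"foot bottom r":(567,355)}.items():
    uv=(287-50+(a-400)/4,173-64+b/4);o,d=ray(g,*uv);k=(E-o)@d/1;P=o+d*k;print(n,uv,P)
for q in([0,28],[0,-28]):
    P=np.r_[E[:2]+q[0]*X+q[1]*Y,E[2]-44.5];print("pred foot corner",q,proj(g,P),[400+4*(proj(g,P)[0]-237),4*(proj(g,P)[1]-109)])
```

```text
48 247 260 [649.1  63.  198.5] tool 104.4 -0.9
60 246 260 [643.6  62.7 197.3] tool 99.0 -1.1
72 247 260 [638.2  61.8 196.1] tool 93.5 -0.9
84 247 260 [632.7  61.2 194.8] tool 87.9 -0.9
96 247 260 [627.1  60.5 193.6] tool 82.3 -0.8
108 247 260 [621.5  59.9 192.4] tool 76.7 -0.8
120 247 261 [615.8  59.  191.2] tool 70.9 -0.6
132 247 260 [609.9  58.6 190. ] tool 65.0 -0.8
144 247 260 [603.9  57.9 188.8] tool 59.0 -0.8
156 248 259 [597.7  57.2 187.5] tool 52.8 -0.8
168 248 259 [591.4  56.4 186.3] tool 46.4 -0.7
180 250 258 [584.9  55.4 185.1] tool 39.9 -0.5
(array([585.06950937,  55.30804627, 183.69103814]), [np.float64(0.9830954213562842), np.float64(1.0411764776356782), np.float64(0.06388290512890561)])
(array([585.11096583,  55.30256471, 183.72880684]), [np.float64(1.0118388585457714), np.float64(1.0118388585459155)])
foot bottom (273.25, 199.5) [549.69374323  21.40126449 120.9570095 ]
foot bottom r (278.75, 197.75) [560.40705268  29.1719779  124.46475954]
pred foot corner [0, 28] (np.float64(273.02377692808994), np.float64(199.6590817469786)) [np.float64(544.0951077123598), np.float64(362.63632698791434)]
pred foot corner [0, -28] (np.float64(280.3532065524178), np.float64(188.06339851925534)) [np.float64(573.4128262096713), np.float64(316.2535940770214)]
```

Request:
move_arm([
  {"tx": 0,"ty": -0.07,"tz": 0.8,"wx": 0,"wy": 0,"wz": 0},
  {"tx": 0,"ty": 0,"tz": 0.8,"wx": 0,"wy": 0,"wz": 0},
  {"tx": 0,"ty": 0,"tz": 0.8,"wx": 0,"wy": 0,"wz": 0},
  {"tx": 0,"ty": 0,"tz": 0.8,"wx": 0,"wy": 0,"wz": 0},
  {"tx": 0.8,"ty": 0,"tz": 0,"wx": 0,"wy": 0,"wz": 0},
  {"tx": 0.8,"ty": 0,"tz": 0,"wx": 0,"wy": 0,"wz": 0},
  {"tx": 0.8,"ty": 0,"tz": 0,"wx": 0,"wy": 0,"wz": 0},
  {"tx": 0.8,"ty": 0,"tz": 0,"wx": 0,"wy": 0,"wz": 0},
  {"tx": 0,"ty": 0,"tz": 0,"wx": 0,"wy": 0,"wz": 0},
  {"tx": 0,"ty": 0,"tz": 0,"wx": 0,"wy": 0,"wz": 0},
])

```text
time_s: 13.12
ee_pos: [578.0, 55.8, 132.0]
ee_rot: [180.0, -0.0, 6.5]
force: [-0.1, 0.3, -2.7]
gripper_width: 25.8
gripper_force: 35.0
```

Run:
```python
from h import *
g=grab_frame("scene");f=grab_frame("wrist");s=env.state();E=s["ee_pos"];print(E,s["ee_rot"],s["force"])
y=np.radians(6.4);X=np.array([np.cos(y),np.sin(y)])
print("tip vs tool x",(np.array([585,55.4])-E[:2])@X)
a=cv2.resize(f["color"][:,100:400,::-1],(400,512),interpolation=2)
b=cv2.resize(g["color"][120:220,245:325,::-1],(400,512),interpolation=2)
cv2.imwrite("pics/j.png",np.hstack([a,b]))
```

```text
[577.00722152  55.69653744 131.92660177] [1.79993810e+02 2.84666195e-02 6.46436845e+00] [ 0.054234   -0.32285509 -3.57391697]
tip vs tool x 7.909912125538071
```

View pics/j.png

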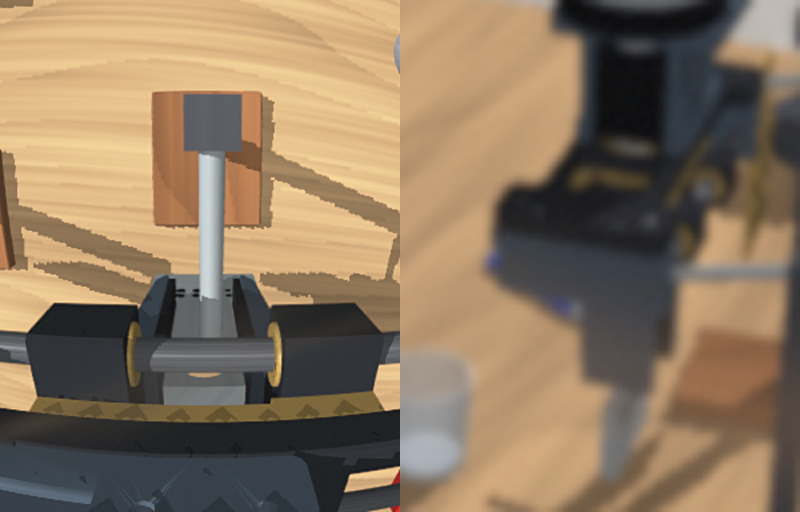

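The wrist view shows the peg at crop x≈211, with its end over the plate top. The plate centre is at x≈206, so there may be a 1–2 mm lateral offset. I'll measure it before entering.

Run:
```python
from h import *
for k in range(3):
    f=grab_frame("wrist");s=env.state();E=s["ee_pos"];y=np.radians(s["ee_rot"][2]);X=np.array([np.cos(y),np.sin(y)]);Y=np.array([np.sin(y),-np.cos(y)])
    print(E.round(2),s["ee_rot"].round(2), "world peg at tip line:",((np.array([585.1,55.3])-E[:2])@Y).round(2))
    m=cv2.cvtColor(f["color"],cv2.COLOR_RGB2HSV);V=f["view"];c=-V[:3,:3].T@V[:3,3];print("cam tool",((c[:2]-E[:2])@X).round(1),((c[:2]-E[:2])@Y).round(2))
    if k: continue
    for v in range(120,226,12):
        row=m[v,240:275];ok=np.where((row[:,1]<60)&(row[:,2]>110))[0]+240
        if len(ok):
            u=(ok.min()+ok.max())/2;p=onz(f,u,v,199,True)
            for _ in range(4):p=onz(f,u,v,185+.208*((p[:2]-[585,55.4])@X),True)
            print(v,ok.min(),ok.max(),p.round(1),"tool",((p[:2]-E[:2])@X).round(1),((p[:2]-E[:2])@Y).round(1))
    for q in (-13,0,13):
        for h,z in(("top",67.5),("foot",-6.5)):P=np.r_[E[:2]+4*X+q*Y,E[2]+z];print(q,h,np.round(proj(f,P,True),1))
    cv2.imwrite("w.png",f["color"][:,:,::-1])
    r=f["color"][270:300:8,220:285].sum(2)//3;print(r)
```

```text
[576.88  55.72 131.98] [1.80e+02 2.00e-02 6.46e+00] world peg at tip line: 1.34
cam tool 76.4 -0.93
120 249 267 [649.1  63.  198.4] tool 72.6 0.9
132 249 268 [644.9  62.3 197.5] tool 68.3 1.1
144 249 266 [640.5  62.1 196.6] tool 63.9 0.8
156 249 266 [636.   61.6 195.7] tool 59.4 0.8
168 249 266 [631.4  61.  194.7] tool 54.8 0.9
180 249 267 [626.7  60.2 193.7] tool 50.0 1.1
192 249 265 [621.7  60.  192.7] tool 45.0 0.8
204 250 265 [616.5  59.2 191.6] tool 39.8 1.0
216 240 265 [610.9  60.5 190.5] tool 34.3 -0.9
-13 top [223.4 291. ]
-13 foot [233.7 224.5]
0 top [254.6 291.4]
0 foot [254.  224.6]
13 top [285.8 291. ]
13 foot [274.2 224.5]
[[104 103 102 102 104 101 101 101 101 102 100 100 101 100  99 100 100  99
  101 100 101  99 100  98 100  99  99 100 100  99 100 100 100 100 100  99
   99 100 101 100 100 101 100 100 100 100  99 101 100 102 101 100 100 101
  101 100 101 101 102 101 101 100 101 102 102]
 [ 83  83  83  85  86  86  86  87  88  87  87  88  87  87  87  88  89  89
   89  90  89  88  88  88  88  87  88  89  89  87  89  90  88  88  89  88
   89  89  90  89  88  89  89  90  90  90  89  90  89  90  90  90  90  88
   89  88  88  87  88  88  89  88  85  84  84]
 [ 53  54  76  93  93  91  92  91  93  93  93  94  94  93  94  95  94  95
   94  94  93  92  94  92  94  97  96  95  95  95  93  93  96  96  94  94
   94  94  95  95  93  93  95  95  95  95  95  94  93  91  90  91  91  89
   91  92  90  91  94  96  95  96  98  72  33]
 [ 51  59  91 118 116 115 116 114 117 116 119 117 116 115 117 115 113 116
  116 118 117 117 119 120 121 119 119 117 121 122 122 122 122 120 121 121
  121 122 122 123 121 124 123 124 121 119 118 118 119 119 119 120 118 120
  123 124 126 126 126 125 125 125 127 121  43]]
[576.87  55.68 132.  ] [1.7999e+02 2.0000e-02 6.4600e+00] world peg at tip line: 1.3
cam tool 76.3 -0.96
[576.89  55.68 132.06] [179.99   0.     6.47] world peg at tip line: 1.31
cam tool 76.3 -0.94
```

Request:
move_arm([
  {"tx": 0,"ty": 0.13,"tz": 0,"wx": 0,"wy": 0,"wz": 0},
  {"tx": 0,"ty": 0,"tz": 0,"wx": 0,"wy": 0,"wz": 0},
  {"tx": 0.4,"ty": 0,"tz": 0,"wx": 0,"wy": 0,"wz": 0},
  {"tx": 0.4,"ty": 0,"tz": 0,"wx": 0,"wy": 0,"wz": 0},
  {"tx": 0.4,"ty": 0,"tz": -0.08,"wx": 0,"wy": 0,"wz": 0},
  {"tx": 0.4,"ty": 0,"tz": -0.08,"wx": 0,"wy": 0,"wz": 0},
  {"tx": 0,"ty": 0,"tz": 0,"wx": 0,"wy": 0,"wz": 0},
  {"tx": 0,"ty": 0,"tz": 0,"wx": 0,"wy": 0,"wz": 0},
  {"tx": 0,"ty": 0,"tz": 0,"wx": 0,"wy": 0,"wz": 0},
])

```text
time_s: 14.12
ee_pos: [593.1, 56.2, 133.4]
ee_rot: [180.0, 0.0, 6.5]
force: [0.3, 0.4, -3.3]
gripper_width: 25.7
gripper_force: 35.0
```

Request:
move_arm([
  {"tx": 0.5,"ty": 0,"tz": -0.1,"wx": 0,"wy": 0,"wz": 0},
  {"tx": 0.5,"ty": 0,"tz": -0.1,"wx": 0,"wy": 0,"wz": 0},
  {"tx": 0.5,"ty": 0,"tz": -0.1,"wx": 0,"wy": 0,"wz": 0},
  {"tx": 0.5,"ty": 0,"tz": -0.11,"wx": 0,"wy": 0,"wz": 0},
  {"tx": 0.5,"ty": 0,"tz": -0.11,"wx": 0,"wy": 0,"wz": 0},
  {"tx": 0.5,"ty": 0,"tz": -0.11,"wx": 0,"wy": 0,"wz": 0},
  {"tx": 0.5,"ty": 0,"tz": -0.11,"wx": 0,"wy": 0,"wz": 0},
  {"tx": 0,"ty": 0,"tz": 0,"wx": 0,"wy": 0,"wz": 0},
  {"tx": 0,"ty": 0,"tz": 0,"wx": 0,"wy": 0,"wz": 0},
  {"tx": 0,"ty": 0,"tz": 0,"wx": 0,"wy": 0,"wz": 0},
])

```text
time_s: 14.95
ee_pos: [627.7, 60.1, 140.7]
ee_rot: [180.0, 0.0, 6.5]
force: [-0.2, -0.5, -3.0]
gripper_width: 25.9
gripper_force: 35.0
```

Run:
```python
from h import *
f=grab_frame("wrist");g=grab_frame("scene");s=env.state();print(s["ee_pos"],s["force"])
a=cv2.resize(f["color"][200:330,180:330,::-1],(460,400),interpolation=2)
b=cv2.resize(g["color"][120:220,265:345,::-1],(320,400),interpolation=2)
cv2.imwrite("pics/k.png",np.hstack([a,b]))
```

```text
[627.69819893  60.11677336 140.85129267] [-0.0077507   0.16264474 -2.53629701]
```

View pics/k.png

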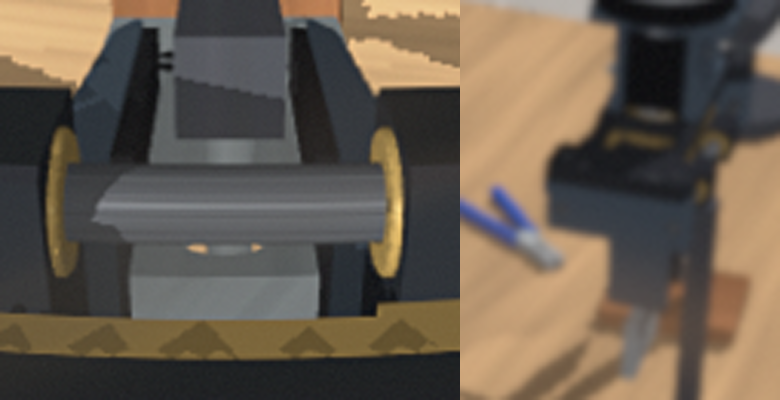

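The eye at (225,247) in the crop has the peg through its middle with light showing on both sides. Now I'll lower it until the peg takes the weight.

Request:
move_arm([
  {"tx": 0,"ty": 0,"tz": 0.12,"wx": 0,"wy": 0,"wz": 0},
  {"tx": 0,"ty": 0,"tz": 0.12,"wx": 0,"wy": 0,"wz": 0},
  {"tx": 0,"ty": 0,"tz": 0.06,"wx": 0,"wy": 0,"wz": 0},
  {"tx": 0,"ty": 0,"tz": 0,"wx": 0,"wy": 0,"wz": 0},
  {"tx": 0,"ty": 0,"tz": 0,"wx": 0,"wy": 0,"wz": 0},
])

```text
time_s: 15.47
ee_pos: [628.0, 60.1, 137.9]
ee_rot: [180.0, 0.0, 6.5]
force: [0.8, 0.1, -2.8]
gripper_width: 25.6
gripper_force: 35.0
```

Request:
move_arm([
  {"tx": 0,"ty": 0,"tz": 0.05,"wx": 0,"wy": 0,"wz": 0},
  {"tx": 0,"ty": 0,"tz": 0,"wx": 0,"wy": 0,"wz": 0},
  {"tx": 0,"ty": 0,"tz": 0,"wx": 0,"wy": 0,"wz": 0},
])

```text
time_s: 15.72
ee_pos: [628.0, 60.2, 137.4]
ee_rot: [180.0, 0.0, 6.5]
force: [-0.3, 1.0, -1.9]
gripper_width: 25.8
gripper_force: 35.0
```

Request:
move_arm([
  {"tx": 0,"ty": 0,"tz": 0.05,"wx": 0,"wy": 0,"wz": 0},
  {"tx": 0,"ty": 0,"tz": 0,"wx": 0,"wy": 0,"wz": 0},
  {"tx": 0,"ty": 0,"tz": 0,"wx": 0,"wy": 0,"wz": 0},
])

```text
time_s: 15.97
ee_pos: [628.1, 60.1, 137.1]
ee_rot: [180.0, -0.0, 6.5]
force: [-1.1, -0.1, -1.5]
gripper_width: 25.8
gripper_force: 35.0
```

Force is starting to come off; continue a little.

Request:
move_arm([
  {"tx": 0,"ty": 0,"tz": 0.03,"wx": 0,"wy": 0,"wz": 0},
  {"tx": 0,"ty": 0,"tz": 0,"wx": 0,"wy": 0,"wz": 0},
  {"tx": 0,"ty": 0,"tz": 0,"wx": 0,"wy": 0,"wz": 0},
  {"tx": 0,"ty": 0,"tz": 0,"wx": 0,"wy": 0,"wz": 0},
])

```text
time_s: 16.3
ee_pos: [628.2, 60.2, 136.9]
ee_rot: [180.0, -0.0, 6.5]
force: [0.0, -0.2, 0.0]
gripper_width: 25.4
gripper_force: 35.0
```

Run:
```python
from h import *
F=[]
for k in range(4):
    grab_frame("top");s=env.state();F.append(np.r_[s["force"],s["ee_pos"]])
print(np.mean(F,0).round(2))
```

```text
[-1.7000e-01 -3.9000e-01 -1.0000e-02  6.2818e+02  6.0180e+01  1.3687e+02]
```

Request:
move_arm([
  {"tx": 0,"ty": 0,"tz": 0,"wx": 0,"wy": 0,"wz": 0},
  {"tx": 0,"ty": 0,"tz": 0,"wx": 0,"wy": 0,"wz": 0},
  {"tx": 0,"ty": 0,"tz": 0,"wx": 0,"wy": 0,"wz": 0},
  {"tx": 0,"ty": 0,"tz": 0,"wx": 0,"wy": 0,"wz": 0},
  {"tx": 0,"ty": 0,"tz": 0,"wx": 0,"wy": 0,"wz": 0},
  {"tx": 0,"ty": 0,"tz": 0,"wx": 0,"wy": 0,"wz": 0},
  {"tx": 0,"ty": 0,"tz": 0,"wx": 0,"wy": 0,"wz": 0},
  {"tx": 0,"ty": 0,"tz": 0,"wx": 0,"wy": 0,"wz": 0},
  {"tx": 0,"ty": 0,"tz": 0,"wx": 0,"wy": 0,"wz": 0},
  {"tx": 0,"ty": 0,"tz": 0,"wx": 0,"wy": 0,"wz": 0},
  {"tx": 0,"ty": 0,"tz": 0,"wx": 0,"wy": 0,"wz": 0},
  {"tx": 0,"ty": 0,"tz": 0,"wx": 0,"wy": 0,"wz": 0},
], gripper=4.4)

```text
time_s: 17.5
ee_pos: [628.0, 60.2, 136.6]
ee_rot: [180.0, -0.0, 6.5]
force: [0.7, -0.2, -0.1]
gripper_width: 44.0
gripper_force: 0.0
```

Run:
```python
from h import *
f=grab_frame("wrist");g=grab_frame("scene");s=env.state();print(s["ee_pos"],s["force"],s["gripper_width"])
a=cv2.resize(f["color"][200:330,180:330,::-1],(460,400),interpolation=2)
b=cv2.resize(g["color"][120:220,265:345,::-1],(320,400),interpolation=2)
cv2.imwrite("pics/l.png",np.hstack([a,b]))
```

```text
[628.07360862  60.15522984 136.65439178] [ 0.69364887 -0.48316062 -0.06140994] 44.11758114087373
```

View pics/l.png

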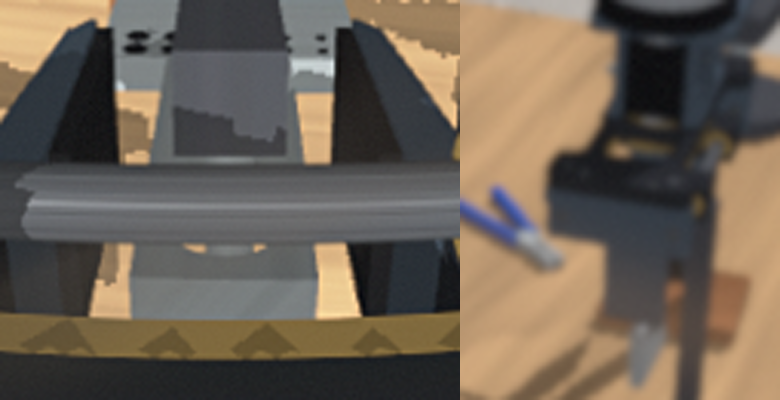

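The plate hangs on the peg, centred at x≈225 between the open fingers, and they don't touch it. I'll withdraw straight up, then back away.

Request:
move_arm([
  {"tx": 0,"ty": 0,"tz": -0.5,"wx": 0,"wy": 0,"wz": 0},
  {"tx": 0,"ty": 0,"tz": -1,"wx": 0,"wy": 0,"wz": 0},
  {"tx": 0,"ty": 0,"tz": -1,"wx": 0,"wy": 0,"wz": 0},
  {"tx": 0,"ty": 0,"tz": -1,"wx": 0,"wy": 0,"wz": 0},
  {"tx": 0,"ty": 0,"tz": -1,"wx": 0,"wy": 0,"wz": 0},
  {"tx": 0,"ty": 0,"tz": -1,"wx": 0,"wy": 0,"wz": 0},
  {"tx": 0,"ty": 0,"tz": -1,"wx": 0,"wy": 0,"wz": 0},
  {"tx": 0,"ty": 0,"tz": -1,"wx": 0,"wy": 0,"wz": 0},
  {"tx": 0,"ty": 0,"tz": -1,"wx": 0,"wy": 0,"wz": 0},
  {"tx": 0,"ty": 0,"tz": -1,"wx": 0,"wy": 0,"wz": 0},
  {"tx": 0,"ty": 0,"tz": -1,"wx": 0,"wy": 0,"wz": 0},
  {"tx": 0,"ty": 0,"tz": -1,"wx": 0,"wy": 0,"wz": 0},
])

```text
time_s: 18.6
ee_pos: [628.0, 60.2, 252.6]
ee_rot: [180.0, -0.0, 6.5]
force: [0.5, -0.2, -0.2]
gripper_width: 44.4
gripper_force: 0.0
```

Request:
move_arm([
  {"tx": -1,"ty": 0,"tz": -0.5,"wx": 0,"wy": 0,"wz": 0},
  {"tx": -2,"ty": 0,"tz": 0,"wx": 0,"wy": 0,"wz": 0},
  {"tx": -2,"ty": 0,"tz": 0,"wx": 0,"wy": 0,"wz": 0},
  {"tx": -2,"ty": 0,"tz": 0,"wx": 0,"wy": 0,"wz": 0},
  {"tx": -2,"ty": 0,"tz": 0,"wx": 0,"wy": 0,"wz": 0},
  {"tx": -2,"ty": 0,"tz": 0,"wx": 0,"wy": 0,"wz": 0},
  {"tx": -2,"ty": 0,"tz": 0,"wx": 0,"wy": 0,"wz": 0},
  {"tx": -2,"ty": 0,"tz": 0,"wx": 0,"wy": 0,"wz": 0},
  {"tx": 0,"ty": 0,"tz": 0,"wx": 0,"wy": 0,"wz": 0},
  {"tx": 0,"ty": 0,"tz": 0,"wx": 0,"wy": 0,"wz": 0},
])

```text
time_s: 19.43
ee_pos: [478.1, 43.2, 257.2]
ee_rot: [180.0, -0.1, 6.5]
force: [0.7, -0.2, 0.0]
gripper_width: 43.8
gripper_force: 0.0
```

Run:
```python
from h import *
import pickle
fr={}
def blob(f,box,fish):
    pass
W=[];S=[]
for k in range(2):
    if k:
        for _ in range(16):grab_frame("top")
    W.append(grab_frame("wrist"));S.append(grab_frame("scene"))
print([np.abs(a[0]["color"].astype(int)-a[1]["color"]).max() for a in(W,S)])
f,g=W[1],S[1];pickle.dump((f,g),open("f4.pkl","wb"))
s=env.state();print(s["time_s"],s["ee_pos"],s["force"])
# predicted plate points when hanging at (628,60), lower edge z 92
y=np.radians(6.5);X=np.array([np.cos(y),np.sin(y)]);Y=np.array([np.sin(y),-np.cos(y)]);c=np.array([628,60.1])
for n,l,z in[("top-",-13,204),("top+",13,204),("foot-",-28,92),("foot+",28,92),("sh-",-28,130),("sh+",28,130),("eye",0,189.5)]:
    P=np.r_[c+l*Y-4*X,z];print(n,np.round(proj(f,P,True),1),np.round(proj(g,P),1))
# compare with frames before placing: changed region in scene
g0=pickle.load(open("f0.pkl","rb"))["scene"];d=np.abs(g["color"].astype(int)-g0["color"]).sum(2)>70
n,l,st,ct=cv2.connectedComponentsWithStats(d.astype(np.uint8));print([x.tolist() for x in st[1:] if x[4]>25])
```

```text
[np.int64(159), np.int64(28)]
20.4333 [478.99605742  43.26915142 256.67396031] [-0.56865002 -0.17347655  0.00574343]
top- [236.8  19.3] [312.  165.8]
top+ [271.7  19.4] [309.2 171. ]
foot- [228.6  48.5] [310.7 203.1]
foot+ [278.9  48.6] [304.8 215.6]
sh- [225.5  41. ] [311.7 190.1]
sh+ [282.2  41.2] [305.7 202.2]
eye [254.2  24.3] [310.2 174. ]
[[35, 0, 54, 25, 1008], [100, 0, 44, 84, 2040], [79, 18, 7, 15, 47], [70, 35, 25, 63, 1008], [216, 37, 63, 108, 3933], [57, 40, 14, 34, 149], [88, 107, 9, 12, 70], [93, 121, 20, 13, 172], [123, 127, 33, 51, 866], [61, 148, 28, 34, 660], [308, 175, 8, 32, 145], [74, 185, 8, 6, 27], [0, 192, 138, 102, 4425], [24, 196, 36, 20, 149], [262, 250, 31, 26, 252], [0, 264, 195, 120, 7621], [218, 269, 9, 8, 48], [228, 268, 9, 10, 64], [205, 273, 22, 18, 171], [127, 274, 11, 9, 39], [189, 282, 16, 23, 230], [228, 283, 9, 8, 51], [101, 286, 24, 17, 89], [189, 291, 36, 39, 433], [148, 357, 24, 20, 140]]
```

Run:
```python
from h import *
import pickle
f,g=pickle.load(open("f4.pkl","rb"));g0=pickle.load(open("f0.pkl","rb"))["scene"]
def show(f,u0,u1,v0,v1,st=1):
    h=cv2.cvtColor(f["color"],cv2.COLOR_RGB2HSV)
    for v in range(v0,v1,st):print(v,"".join("#" if h[v,u,2]<75 else("o" if h[v,u,1]<75 else ".") for u in range(u0,u1)))
print("scene now from u=285");show(g,285,340,160,222,2)
print("scene start");show(g0,285,340,160,222,4)
print("wrist from u=215");show(f,215,295,0,60,2)
w=[];
for k in range(2):
    w.append(grab_frame("wrist")["color"].astype(int));[grab_frame("top") for _ in range(10)]
d=np.abs(w[0]-w[1]).sum(2)>60;ys,xs=np.where(d);print(d.sum(),xs.min() if len(xs) else 0,xs.max() if len(xs) else 0,ys.min() if len(ys) else 0,ys.max() if len(ys) else 0)
```

```text
scene now from u=285
160 .......................................#####...........
162 .......................................####o...........
164 .......................................o###o...........
166 ...........................oooo........o###o...........
168 .........................oooooo........o###o...........
170 ........................ooooooo.......ooooooo..........
172 .........oooooooooooooooooooooooooooooo####o...........
174 .........ooooooooooooooooooooooooooooo#####o...........
176 ........................ooooooo.......#####o...........
178 o.......................ooooooo.......#####o...........
180 ooo.....................ooooooo.......#####............
182 ooooo...................ooooooo......o####o............
184 oooooo..................ooooooo......o####o............
186 ooooo...................ooooooo......o####o............
188 ........................ooooooo......#####o............
190 ........................ooooooo......o###o.............
192 ........................oooooooo.....oo##o.............
194 ........................oooooooo....oooooo.............
[... 3601 characters left out ...]
...........
44 ...................................ooooooooo....................................
46 ...................................ooooooooo....................................
48 ...................................ooooooooo....................................
50 ...................................ooooooooo....................................
52 ...................................ooooooooo....................................
54 ...................................ooooooooo....................................
56 ..................................oooooooooo....................................
58 ..................................oooooooooo....................................
41 24 502 32 379
```

```bash
python3 -c "
from workcell import env
print(env.job_done())"
```

```text
the job is handed in; nothing more can be done
None
```

The clamp is open, and the draw plate hangs straight and still about midway along the empty peg. The arm never came close to the jar, dish or pliers, and the job was handed in at about 22 s.

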